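# Hold a capacitor home in the spring test nest

## Task

First turn the component tester's selector knob to the position marked by the one long, broad bar and let go of it. Then put the block capacitor into the tester's nest, brass boss towards the sprung plunger, and push it against the plunger until its case sits squarely and fully home against the two steel stop pillars. Finish while holding it pressed there, firmly but without crushing it (about 15 to 30 N of push in all, spring included), and leave the other parts on the bench alone.

Things in the scene. Friction and masses are not known exactly. Their poses are not given: they have to be found in the camera images.
- tester: Fixed component tester: grey base plate 220 (x) x 260 (y) x 20 mm high. Origin: centre of its underside; z up, x = press direction (towards the plunger), y left. Its +y half carries a white housing (130 x 100 mm, top 50 mm above the bench) with the selector; its -y half is the press nest, with stop and plunger at the +x end.
- nest (a point): Point on the nest floor (plate top, 20 mm above the bench) midway between two guide rails along x (8 mm high, 6 thick, 54 apart inside, open at -x); axes as the tester's. A capacitor with its origin here and its x along the tester's x has 21 mm free between boss and plunger and must go 33 mm along x to be home.
- stop_face (a point): Middle of the stop plane, midway between the two stop pillars, 28 mm above the nest floor (the plunger's axis height); axes as the tester's. When home the case's end face lies in this plane and the boss tip 5 mm beyond it (+x).
- stop: Two fixed steel stop pillars, each 16 mm wide, 45 mm high above the nest floor, 28 mm apart (the boss passes between them), with a dark block behind that guides the plunger. Origin on the nest floor, on the nest's centre line, 50 mm to the -x side of the pillars' faces; axes as the tester's.
- plunger_tip (a point): Centre of the brass plunger's end face (13 mm diameter head on a 10 mm rod, along x), 28 mm above the nest floor. When free it stands 7 mm out (-x) from the stop plane.
- plunger (a joint): How far the plunger is pushed in, m: 0 free, 0.012 when the capacitor is home; it could go on to 0.018. Its spring pushes back with 4 N at first touch and 9 N when home, and drives the capacitor back out if it is let go.
- selector (a joint): Selector angle, rad, growing clockwise from above, 0 to 2.094. Six detents: 0, 0.419, 0.838, 1.257, 1.676, 2.094. The white line on the bar's pointing end points along the tester's -x at 0, its +y at 1.571. The long bar mark is at 1.257. A sprung ball (about 0.05 N m) snaps the knob into the nearest detent.
- selector_grip (a point): On the knob's vertical axis, at gripping height, 87 mm above the bench. The knob has a bar grip 42 x 14 mm, 32 mm high (top 94 mm above the bench), rising from a 44 mm disc whose top is 64 mm above the bench. The point turns with the knob: the bar lies along its x axis, the white-lined pointing end to its -x.
- long_mark (a point): Middle of the one long, broad black bar mark (16 x 6 mm) on the housing's top; the five other positions have short thin ticks. 35 mm from the knob's axis. Axes as the tester's.
- capacitor: Loose grey block capacitor, case 70 (x) x 44 (y) x 55 mm high, about 0.2 to 0.4 kg, standing upright. Origin: centre of its underside; x points to the end with the boss. Grip it across its 44 mm width with the fingertips at least 11 mm above its underside, so that they clear the guide rails.
- boss_tip (a point): Centre of the end face of the brass contact boss (16 mm diameter, standing 5 mm out of the case's +x end), 40 mm along x from the capacitor's origin, 28 mm above its underside.
- toroid: Bystander: round toroidal transformer, 90 mm diameter, 40 mm high, loose. Origin: centre of its underside.
- can: Bystander: round aluminium can capacitor, 44 mm diameter, 61 mm high, standing loose. Origin: centre of its underside.
- screwdriver: Bystander: loose screwdriver 160 mm long, lying along its x. Origin: middle, at the underside.
Things that resemble listed ones, but are neither listed nor needed, are in the scene too. Leave any blue or purple look-alike of the capacitor alone.

How it is judged:
On the way, in this order (a step that is already met when the one before it is completed fails the run):
1. the selector rests at the long bar mark and the hand has left it (value of joint selector between 1.147 and 1.367 rad and distance between the grasp point and selector_grip above 0.06 m), for 0.2 s.
2. the boss bears on the plunger and pushes it in (value of joint selector between 1.147 and 1.367 rad and value of joint plunger above 0.002 m and distance between boss_tip and plunger_tip below 0.01 m), for 0.05 s.
At the end, for the whole second after the job is handed in: Through the last second: selector within 0.11 rad of the long bar; capacitor upright in the nest, in line within 0.07 rad, boss within 8 mm of the plunger axis, plunger in at least 9.5 mm, case within 2 mm of the stop plane and on the pillars with 0.8 to 40 N, held still by the fingers (value of joint selector between 1.147 and 1.367 rad and x of boss_tip in the frame of stop_face between 0.003 and 0.008 m and y of boss_tip in the frame of stop_face between -0.008 and 0.008 m and z of boss_tip in the frame of stop_face between -0.004 and 0.005 m and angle between the x axis of capacitor and the x axis of tester, either way round below 0.07 rad and angle between capacitor's own z axis and vertical below 0.07 rad and value of joint plunger above 0.0095 m and distance between boss_tip and plunger_tip below 0.01 m and contact force between capacitor and stop between 0.8 and 40 N and contact force between the fingers and capacitor above 1 N and linear speed of capacitor below 0.01 m/s); the arm keeps its last pose, push and grip.
It fails at once if the toroidal transformer is pushed more than 30 mm or picked up (distance of toroid from where it was at the start of the episode above 0.03 m).
It fails at once if the round can is pushed more than 30 mm or picked up (distance of can from where it was at the start of the episode above 0.03 m).
It fails at once if the screwdriver is pushed more than 30 mm or picked up (distance of screwdriver from where it was at the start of the episode above 0.03 m).
It fails at once if the capacitor is rammed into the stop with more than 60 N (contact force between capacitor and stop above 60 N).
It also fails if it takes over 62 s, if anything falls off the work surface, if the arm or the gripper's body presses on something with over 40 N, if the wrist force passes 120 N, or if a joint passes its speed limit or range.

## Robot

A 6-joint arm with a two-finger parallel gripper is mounted at the origin on the work surface. World frame = base frame: x ahead of the robot, y to its left, z up, the work surface at z = 0. Lengths are in m, angles in rad, forces in N, time in s.
With the tool pointing down it reaches from about 0.4 to 0.825 m from the base axis. Payload 7 kg.
Tool frame: the origin (TCP) lies at the very end of the fingers, on their centre line; the grasp point (between the pads) lies 19 mm behind it; y points along the fingers, z is the direction in which the jaws open and shut, and the axes are right-handed (so a half turn about y gives the same grasp; the last joint's range is limited). The gripper opens to 88 mm and grips with 3 to 60 N. Pads are 19 mm wide; open, the fingers measure 130 mm over their backs; the gripper's body (78 mm by 193 mm) begins 47 mm behind the grasp point.
Start: joints at [-0.937, 0.359, 0.012, 0, -1.224, -0.288], TCP at [0.229, -0.635, 0.227] pointing down, gripper open.
Joint ranges: [-3.07, 3.07], [-1.43, 2.12], [-1.02, 1.25], [-3.03, 1.67], [-3.05, -0], [-3.03, 3.03]. Speed limits (rad/s): [2.39, 2.39, 3.01, 3.14, 3.14, 3.14].

## Interface

Orientations are given as [roll, pitch, yaw] about the fixed x, y, z axes, in that order (R = Rz(yaw) Ry(pitch) Rx(roll)).
In Python, from station import get_state, grab_frame, job_done, regions_of gives the robot as it stands.
- The arm moves only by the tool drive_tool, never from a script. Its argument "rows" is a list of rows, each a list of 3 entries, a list of its own where there are three numbers: the shift along the world's x, y, z as a fraction of full scale, then the turn about the world's z as a fraction of full scale, then the opening, from 0 (shut) to 1 (fully open). A call has 1 to 12 rows; each row is the pose to reach, as a shift and turn from the pose commanded when the call began; what a row does not reach only later rows make up. Full scale, the value 1, is 30 cm for a shift and 90 degrees for a turn. A row lasts 1/10 s, in which the tool goes at most 50 mm and 8.59 degrees, less where a joint would pass 70% of its speed; a pose out of reach is approached as far as the arm can. A call with a number of a shift or a turn outside -1 to 1 is refused whole. A call with a gripper value outside its range is refused whole. The fingers move at their own pace and stop on an object; "newtons" is the grip in N (left out, the last holds). Time passes only in rows, so rows that repeat a pose let the fingers close. It gives the time, the measured TCP pose, the force and the opening at its end, in the units of the state.
- get_state(): the state, without advancing time (a new reading comes with each control period).
- grab_frame(name): name is "side" or "top"; returns a dict with "img" (420x560x3 uint8, blue, green, red), "fx", "fy", "cx", "cy" (pixels), "k1" (the pictures are not rectified: a ray, as slopes to the right and down, at radius r is drawn at 1 + k1 r^2 times it, then the intrinsics apply), "T" (4x4, takes a point from camera to world coordinates). Camera axes: x right, y down, z forward; pixel columns grow to the right and rows downward; lengths in m; the calibration is good to about 2 mm. A picture is of the moment at which its call begins. There is no depth.
- job_done(): hands the job in, once; it reports no verdict.
Trained networks look in a picture, given as the dict that the camera call returned (one of the last four; its "shot" number tells which), for a name from the list of things; names that differ only in an ending like _2 or _b are one class to them, and where a whole thing is asked for, a point or a joint stands for the part that bears it (a point fixed in the world has none). Each returns a list of dicts, best first, with "confidence" (0 to 1); they miss things now and then, are a little off and sometimes report something else, mostly with a low value. They report only what shows in the picture. A call takes as long as a camera call. They do not tell look-alikes from the thing itself.
- regions_of(picture, thing): "pixels" (420x560 bool, what is visible of it) and "box" ([left, top, right, bottom] in pixels, round what is visible of it).
The state is a dict: "t": time; "q": joint angles; "qd": joint speeds; "joint_efforts": joint torques, N m; "eef_pos": TCP position; "ee_rot": TCP orientation; "force": force on the tool from outside, world axes, zero at the start; "moment": the same for the moment, N m; "width": finger opening in m.
Only numpy, scipy, OpenCV 4.12 (cv2) and the standard library are available. Lean on these libraries where they do the work, as an engineer would, in place of code of your own. Each camera call takes 0.05 s, during which the arm holds its last target. There are 200 camera calls.

## Working session

There is one attempt and no reset: what is moved stays moved. The work goes in short steps, Python scripts to look and compute and a tool call to move; the robot and the scene stay as the last step left them, time stands still between calls to the robot, and variables do not carry over. Pictures are saved under pics/ and viewed, about 8 in all and at most 12, crops included, and the job is handed in when it is done.

Besides the shell and the picture viewer there is one more tool, called after "Call:" as a command line: name --argument value ..., lists and objects as JSON in quotes. drive_tool: Moves the arm, as the interface text tells. Its arguments: {"type":"object","properties":{"rows":{"type":"array"},"newtons":{"type":"number"}},"required":["rows"]}

```bash
mkdir -p pics; cat > h.py <<'E'
import numpy as np, cv2
from station import get_state, grab_frame, job_done, regions_of
def ray(f,u,v):
    K=np.array([[f['fx'],0,f['cx']],[0,f['fy'],f['cy']],[0,0,1.]])
    p=cv2.undistortPoints(np.array([[[u,v]]],float),K,np.array([f['k1'],0,0,0.]))[0,0]
    T=np.array(f['T']); return T[:3,3],T[:3,:3]@np.array([p[0],p[1],1])
def at_z(f,u,v,z):
    o,d=ray(f,u,v); return o+d*(z-o[2])/d[2]
def proj(f,P):
    K=np.array([[f['fx'],0,f['cx']],[0,f['fy'],f['cy']],[0,0,1.]])
    T=np.linalg.inv(np.array(f['T'])); r=cv2.Rodrigues(T[:3,:3])[0]
    return cv2.projectPoints(np.array(P,float).reshape(-1,1,3),r,T[:3,3],K,np.array([f['k1'],0,0,0.]))[0][:,0]
E
python3 - <<'E'
from h import *
s=get_state();print(s['t'],s['eef_pos'],s['ee_rot'],s['width'],s['force'])
for n in('top','side'):
    f=grab_frame(n);cv2.imwrite(f'pics/{n}0.png',f['img']);print(n,f['fx'],f['k1'],np.array(f['T']).round(3).tolist())
    for t in('tester','selector','long_mark','capacitor','stop','plunger','toroid','can','screwdriver'):
        try:
            for r in regions_of(f,t)[:4]:print(t,round(r['confidence'],2),np.round(r['box']).tolist())
        except Exception as e:print(t,e)
E
```

```text
0.0 [ 0.22859375 -0.63458176  0.22561632] [-1.56913473e+00  1.46859645e-04  3.45673149e-01] 0.08759800466809631 [-0.15829026  0.07852907 -0.06374029]
top 411.16354910262953 -0.06872137741514657 [[-0.018, -0.997, 0.073, 0.457], [-0.999, 0.015, -0.039, -0.001], [0.038, -0.074, -0.997, 0.932], [0.0, 0.0, 0.0, 1.0]]
tester 0.69 [323.0, 196.0, 347.0, 233.0]
selector 0.67 [125.0, 178.0, 152.0, 202.0]
selector 0.38 [319.0, 196.0, 346.0, 233.0]
long_mark 0.6 [110.0, 139.0, 242.0, 254.0]
capacitor 0.98 [320.0, 196.0, 345.0, 231.0]
capacitor 0.79 [339.0, 252.0, 376.0, 281.0]
capacitor 0.62 [274.0, 234.0, 308.0, 265.0]
capacitor 0.33 [115.0, 142.0, 241.0, 252.0]
stop 0.75 [193.0, 151.0, 226.0, 183.0]
toroid 0.67 [115.0, 142.0, 241.0, 254.0]
toroid 0.66 [397.0, 182.0, 439.0, 218.0]
can 0.81 [337.0, 130.0, 359.0, 153.0]
screwdriver 0.81 [388.0, 137.0, 450.0, 151.0]
side 461.55096036921816 0.017394795719796033 [[-0.968, -0.13, 0.214, 0.336], [-0.25, 0.492, -0.834, 0.782], [0.003, -0.861, -0.509, 0.563], [0.0, 0.0, 0.0, 1.0]]
tester 0.91 [153.0, 238.0, 328.0, 381.0]
tester 0.51 [257.0, 161.0, 266.0, 178.0]
selector 0.79 [212.0, 285.0, 240.0, 318.0]
long_mark 0.73 [151.0, 238.0, 328.0, 379.0]
capacitor 0.68 [293.0, 188.0, 329.0, 218.0]
capacitor 0.62 [345.0, 180.0, 375.0, 218.0]
capacitor 0.57 [315.0, 210.0, 354.0, 247.0]
stop 0.82 [208.0, 240.0, 246.0, 277.0]
stop 0.7 [154.0, 239.0, 329.0, 380.0]
plunger 0.43 [232.0, 253.0, 242.0, 260.0]
toroid 0.69 [296.0, 188.0, 328.0, 219.0]
toroid 0.62 [296.0, 161.0, 331.0, 183.0]
can 0.68 [239.0, 178.0, 254.0, 203.0]
screwdriver 0.56 [257.0, 162.0, 268.0, 181.0]
screwdriver 0.46 [235.0, 256.0, 242.0, 265.0]
```

```bash
python3 - <<'E'
import cv2
a=cv2.imread('pics/top0.png')[120:300,90:470];cv2.imwrite('pics/t.png',cv2.resize(a,None,fx=2.1,fy=2.1,interpolation=cv2.INTER_CUBIC))
b=cv2.imread('pics/side0.png')[150:390,130:400];cv2.imwrite('pics/s.png',cv2.resize(b,None,fx=2.5,fy=2.5,interpolation=cv2.INTER_CUBIC))
E
```

```text
(no output)
```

View pics/t.png

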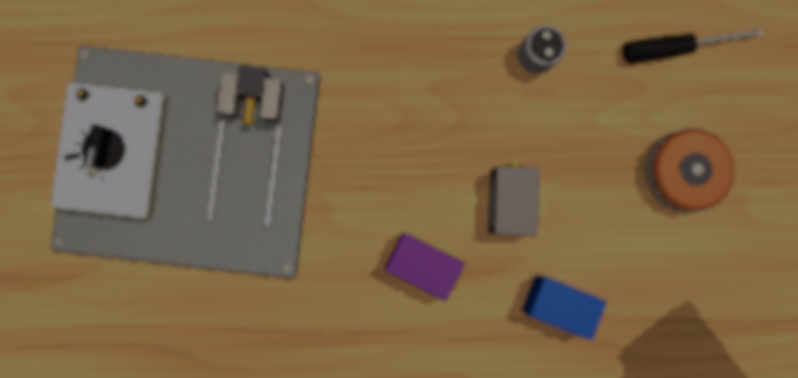

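View pics/s.png

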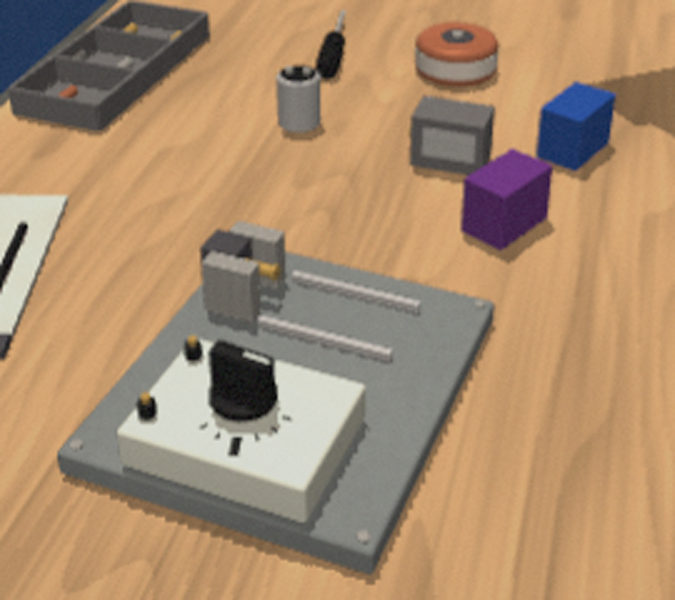

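The top crop shows the tester on the left with its selector at crop (100,148), the plunger at (250,110) and the rails running up towards +x. There are three block candidates:
- Grey at full-frame pixel (333,213).
- Purple at (292,248).
- Blue at (358,266).

The task says to leave blue and purple look-alikes alone, so grey fits. I'll confirm that, and the knob's direction, in one enlarged composite.

```bash
python3 - <<'E'
import cv2,numpy as np
t=cv2.imread('pics/top0.png');s=cv2.imread('pics/side0.png')
def c(i,x,y,w,h):
    k=400/w;o=cv2.resize(i[y:y+h,x:x+w],(400,300),interpolation=cv2.INTER_CUBIC);return np.clip(o.astype(float)*1.6,0,255).astype(np.uint8)
o=np.vstack([np.hstack([c(t,308,192,48,36+9),c(t,110,165,60,45)]),np.hstack([c(s,285,180,60,45),c(s,200,280,60,45)])])
cv2.imwrite('pics/c1.png',o)
E
```

```text
(no output)
```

View pics/c1.png

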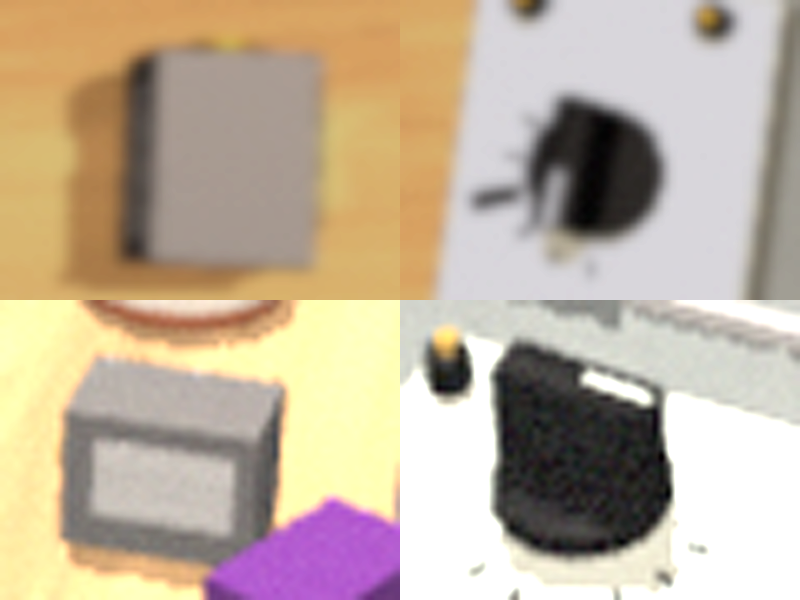

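The grey block at (333,213) has a brass boss at its +x end (up in the top picture), so it is the capacitor and it is nearly aligned with the tester. The knob's white line points roughly towards the tester's -x. Next I'll fit the poses.

```bash
cat > fit.py <<'E'
from h import *
from scipy.optimize import least_squares
ft=grab_frame('top');fs=grab_frame('side')
T=lambda p:[(p[0]+.5)/2.1-.5+90,(p[1]+.5)/2.1-.5+120]
S=lambda p:[(p[0]+.5)/2.5-.5+130,(p[1]+.5)/2.5-.5+150]
C1t=lambda p,x,y,w:[(p[0]+.5)*w/400-.5+x,(p[1]+.5)*w/400-.5+y]
def fit(pts,x0,zb=0):
    def res(q,raw=False):
        c,s=np.cos(q[2]),np.sin(q[2]);o=[]
        for f,uv,P in pts:
            W=[q[0]+c*P[0]-s*P[1],q[1]+s*P[0]+c*P[1],P[2]];o.append(proj(f,W)[0]-uv)
        return np.ravel(o)
    r=least_squares(res,x0,loss='soft_l1');print(r.x.round(4));print(res(r.x).reshape(-1,2).round(1).tolist());return r.x
print('tester')
t=fit([(ft,T((82,46)),(.11,.13,.02)),(ft,T((318,72)),(.11,-.13,.02)),(ft,T((296,275)),(-.11,-.13,.02)),(ft,T((53,248)),(-.11,.13,.02)),
(fs,S((493,305)),(-.11,-.13,.02)),(fs,S((60,456)),(.11,.13,.02)),(fs,S((374,556)),(-.11,.13,.02))],[.5,.2,-.1])
print('cap')
c1=lambda p:C1t(p,308,192,48)
c2=lambda p:C1t((p[0],p[1]-300),285,180,60)
k=lambda p:[(p[0]+.5)*48/400-.5+308,(p[1]+.5)*45/300-.5+192]
fit([(ft,k((155,52)),(.035,.022,.055)),(ft,k((322,54)),(.035,-.022,.055)),(ft,k((313,265)),(-.035,-.022,.055)),(ft,k((146,262)),(-.035,.022,.055)),
(fs,c2((98,357)),(.035,-.022,.055)),(fs,c2((284,384)),(-.035,-.022,.055)),(fs,c2((258,440)),(-.035,.022,.055)),(fs,c2((66,410)),(.035,.022,.055)),(fs,c2((66,545)),(.035,.022,0.0))],[.5,-.15,0])
c,s=np.cos(t[2]),np.sin(t[2])
loc=lambda W:(np.array([[c,s],[-s,c]])@(W[:2]-t[:2])).round(4)
kt=lambda p:C1t((p[0]-400,p[1]),110,165,60)
ks=lambda p:C1t((p[0]-400,p[1]-300),200,280,60)
for n,f,uv,z in [('mark',ft,kt((497,197)),.05),('disc right',ft,kt((662,170)),.064),('disc bottom',ft,kt((605,238)),.064),
 ('markS',fs,S((235,446)),.05),('barS +x -y?',fs,ks((515,343)),.094),('barS -x-y',fs,ks((663,382)),.094),('barS -x+y',fs,ks((655,405)),.094),('barS +x+y',fs,ks((494,372)),.094),
 ('lineS a',fs,ks((583,374)),.094),('lineS b',fs,ks((652,397)),.094),
 ('barT end-x l',ft,kt((543,235)),.094),('barT line a',ft,kt((565,170)),.094),('barT line b',ft,kt((550,225)),.094),('barT +x l',ft,kt((560,100)),.094),('barT +x r',ft,kt((615,115)),.094)]:
    W=at_z(f,*uv,z);print(n,W.round(4),loc(W))
E
python3 fit.py
```

```text
tester
[ 0.5345  0.1869 -0.1211]
[[-2.9, -0.4], [0.0, -0.6], [-0.5, 1.2], [-2.1, 1.5], [0.7, -3.7], [-1.9, -2.8], [0.3, -2.5]]
cap
[ 0.4848 -0.157  -0.0509]
[[-0.8, -0.6], [-0.5, -0.2], [-0.2, 0.7], [-0.5, 0.5], [-0.2, -1.7], [0.8, -1.6], [0.8, -1.3], [-0.3, -1.3], [-0.9, -1.1]]
mark [0.5377 0.295  0.05  ] [-0.0098  0.1077]
disc right [0.5442 0.2379 0.064 ] [0.0036 0.0518]
disc bottom [0.5229 0.2558 0.064 ] [-0.0198  0.067 ]
markS [0.5365 0.2994 0.05  ] [-0.0116  0.1119]
barS +x -y? [0.5604 0.2579 0.094 ] [0.0172 0.0736]
barS -x-y [0.5225 0.2623 0.094 ] [-0.021   0.0734]
barS -x+y [0.5217 0.2704 0.094 ] [-0.0227  0.0813]
barS +x+y [0.5615 0.2689 0.094 ] [0.0169 0.0846]
lineS a [0.5413 0.2643 0.094 ] [-0.0026  0.0777]
lineS b [0.5233 0.2679 0.094 ] [-0.0209  0.0791]
barT end-x l [0.5219 0.2659 0.094 ] [-0.0221  0.0769]
barT line a [0.5417 0.2593 0.094 ] [-0.0016  0.0728]
barT line b [0.5249 0.2638 0.094 ] [-0.0188  0.0752]
barT +x l [0.5632 0.2611 0.094 ] [0.0196 0.0771]
barT +x r [0.5584 0.2441 0.094 ] [0.0168 0.0597]
```

Call:
drive_tool --rows '[[[0.35, 0.997, 0], 0.568, 1], [[0.35, 0.997, 0], 0.568, 1], [[0.35, 0.997, 0], 0.568, 1], [[0.35, 0.997, 0], 0.568, 1], [[0.35, 0.997, 0], 0.568, 1], [[0.35, 0.997, 0], 0.568, 1], [[0.35, 0.997, 0], 0.568, 1], [[0.35, 0.997, 0], 0.568, 1], [[0.35, 0.997, 0], 0.568, 1]]' --newtons 20

```text
t: 2.0
eef_pos: [0.3341, -0.3358, 0.227]
ee_rot: [-1.572, 0.0, 1.239]
force: [-0.3, -0.5, -0.3]
width: 0.0875
```

Call:
drive_tool --rows '[[[0.35, 0.997, 0], 0.568, 1], [[0.35, 0.997, 0], 0.568, 1], [[0.35, 0.997, 0], 0.568, 1], [[0.35, 0.997, 0], 0.568, 1], [[0.35, 0.997, 0], 0.568, 1], [[0.35, 0.997, 0], 0.568, 1], [[0.35, 0.997, 0], 0.568, 1], [[0.35, 0.997, 0], 0.568, 1], [[0.35, 0.997, 0], 0.568, 1]]'

```text
t: 2.9
eef_pos: [0.4389, -0.0374, 0.2262]
ee_rot: [-1.57, -0.0, 2.13]
force: [0.4, -0.5, -0.5]
width: 0.0876
```

Call:
drive_tool --rows '[[[0.347, 0.997, 0], 0.568, 1], [[0.347, 0.997, 0], 0.568, 1], [[0.347, 0.997, 0], 0.568, 1], [[0.347, 0.997, 0], 0.568, 1], [[0.347, 0.997, 0], 0.568, 1], [[0.347, 0.997, 0], 0.568, 1], [[0.347, 0.997, 0], 0.568, 1], [[0.347, 0.997, 0], 0.568, 1], [[0.347, 0.997, 0], 0.568, 1]]'

```text
t: 3.8
eef_pos: [0.5431, 0.2606, 0.2259]
ee_rot: [-1.57, -0.001, 3.02]
force: [-1.2, 0.0, -0.2]
width: 0.0875
```

Call:
drive_tool --rows '[[[0, 0, -0.16], 0, 1], [[0, 0, -0.32], 0, 1], [[0, 0, -0.37], 0, 1], [[0, 0, -0.37], 0, 1], [[0, 0, -0.37], 0, 1]]'

```text
t: 4.3
eef_pos: [0.5436, 0.2611, 0.1168]
ee_rot: [-1.571, 0.001, 3.021]
force: [0.2, 0.1, 0.8]
width: 0.0877
```

```bash
python3 - <<'E'
from h import *
a=[]
for n,(x,y,w,h) in {'top':(90,140,120,120),'side':(150,210,160,160)}.items():
    f=grab_frame(n);im=f['img']
    p=proj(f,[[.543,.2625,.094],get_state()['eef_pos']]);print(n,p.round(1))
    a.append(np.clip(cv2.resize(im[y:y+h,x:x+w],(400,400),interpolation=cv2.INTER_CUBIC)*1.4,0,255))
cv2.imwrite('pics/k2.png',np.hstack(a))
E
```

```text
top [[132.8 189.5]
 [129.4 187.8]]
side [[226.4 289.7]
 [225.1 277.5]][ WARN:0@3.580] global loadsave.cpp:1063 imwrite_ Unsupported depth image for selected encoder is fallbacked to CV_8U.
```

View pics/k2.png

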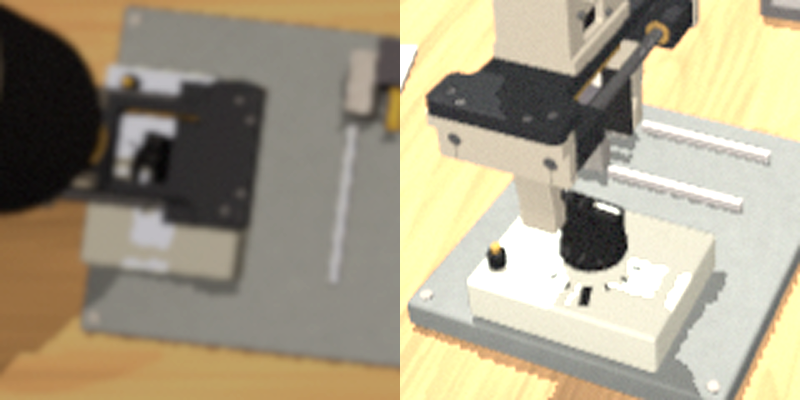

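```bash
python3 - <<'E'
from h import *
s=get_state();p=np.array(s['eef_pos']);y=s['ee_rot'][2]
j=np.array([-np.sin(y),np.cos(y),0]);x=np.array([np.cos(y),np.sin(y),0])
print(j,x)
L=[p+a*j+b*x for a in(-.065,-.044,.044,.065) for b in(-.0095,.0095)]+[[.543,.2625,.094]]
for n,(X,Y,k,ox) in {'top':(90,140,400/120,0),'side':(150,210,2.5,400)}.items():
    f=grab_frame(n);q=(proj(f,L)-[X,Y])*k+[ox,0];print(n,q.round(0).tolist())
E
```

```text
[-0.11971285 -0.99280856  0.        ] [-0.99280856  0.11971285  0.        ]
top [[25.0, 132.0], [21.0, 164.0], [60.0, 136.0], [56.0, 167.0], [206.0, 151.0], [202.0, 183.0], [241.0, 155.0], [237.0, 187.0], [143.0, 165.0]]
side [[521.0, 232.0], [551.0, 241.0], [539.0, 209.0], [568.0, 217.0], [605.0, 125.0], [632.0, 132.0], [619.0, 107.0], [645.0, 114.0], [591.0, 199.0]]
```

Call:
drive_tool --rows '[[[0, 0, -0.1], 0, 1], [[0, 0, -0.156], 0, 1], [[0, 0, -0.156], 0, 0.5], [[0, 0, -0.156], 0, 0.3], [[0, 0, -0.156], 0, 0], [[0, 0, -0.156], 0, 0], [[0, 0, -0.156], 0, 0], [[0, 0, -0.156], 0, 0], [[0, 0, -0.156], 0, 0]]' --newtons 10

```text
t: 5.4
eef_pos: [0.5429, 0.2623, 0.069]
ee_rot: [-1.571, 0.0, 3.022]
force: [-0.0, -0.6, -0.0]
width: 0.0368
```

Call:
drive_tool --rows '[[[0, 0, 0], 0, 0], [[0, 0, 0], 0, 0], [[0, 0, 0], 0, 0], [[0, 0, 0], 0, 0], [[0, 0, 0], 0, 0], [[0, 0, 0], 0, 0]]'

```text
t: 6.0
eef_pos: [0.5429, 0.2616, 0.0687]
ee_rot: [-1.57, -0.0, 3.022]
force: [1.2, -5.0, 0.8]
width: 0.0139
```

Call:
drive_tool --rows '[[[0, -0.005, 0], 0, 0], [[0, -0.005, 0], 0, 0], [[0, -0.005, 0], 0, 0]]' --newtons 20

```text
t: 6.3
eef_pos: [0.5429, 0.2614, 0.0688]
ee_rot: [-1.572, 0.0, 3.022]
force: [0.0, 1.7, -0.9]
width: 0.0138
```

Call:
drive_tool --rows '[[[0, 0, 0], -0.09, 0], [[0, 0, 0], -0.18, 0], [[0, 0, 0], -0.27, 0], [[0, 0, 0], -0.36, 0], [[0, 0, 0], -0.4, 0], [[0, 0, 0], -0.4, 0]]'

```text
t: 6.9
eef_pos: [0.5428, 0.2611, 0.0687]
ee_rot: [-1.571, -0.0, 2.394]
force: [-0.2, 1.4, -0.7]
width: 0.0141
```

Call:
drive_tool --rows '[[[0, 0, 0], -0.09, 0], [[0, 0, 0], -0.18, 0], [[0, 0, 0], -0.27, 0], [[0, 0, 0], -0.36, 0], [[0, 0, 0], -0.4, 0], [[0, 0, 0], -0.4, 0], [[0, 0, 0], -0.4, 0]]'

```text
t: 7.6
eef_pos: [0.5426, 0.2609, 0.0687]
ee_rot: [-1.57, -0.0, 1.769]
force: [-2.7, 2.6, 0.7]
width: 0.014
```

Call:
drive_tool --rows '[[[0, 0, 0], 0, 0.32], [[0, 0, 0], 0, 0.32], [[0, 0, 0], 0, 0.32], [[0, 0, 0], 0, 0.32], [[0, 0, 0], 0, 0.32]]'

```text
t: 8.1
eef_pos: [0.5429, 0.2607, 0.0687]
ee_rot: [-1.571, 0.0, 1.766]
force: [-0.1, 0.4, -0.6]
width: 0.0281
```

Call:
drive_tool --rows '[[[0, 0, 0.1], 0, 0.32], [[0, 0, 0.25], 0, 0.32], [[0, 0, 0.4], 0, 0.32], [[0, 0, 0.5], 0, 0.32], [[0, -0.1, 0.5], 0, 0.5], [[0, -0.3, 0.5], 0, 1], [[0, -0.5, 0.5], 0, 1], [[0, -0.7, 0.5], 0, 1], [[0, -0.7, 0.5], 0, 1]]'

```text
t: 9.0
eef_pos: [0.5422, 0.048, 0.2191]
ee_rot: [-1.571, 0.0, 1.765]
force: [0.7, 1.3, 0.5]
width: 0.0627
```

```bash
python3 - <<'E'
from h import *
a=[]
for n,(x,y,w,h) in {'top':(90,130,140,140),'side':(150,210,160,160)}.items():
    f=grab_frame(n);im=f['img'];cv2.imwrite(f'pics/{n}3.png',im)
    a.append(np.clip(cv2.resize(im[y:y+h,x:x+w],(400,400),interpolation=cv2.INTER_CUBIC)*1.4,0,255).astype(np.uint8))
cv2.imwrite('pics/k3.png',np.hstack(a))
E
```

```text
(no output)
```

View pics/k3.png

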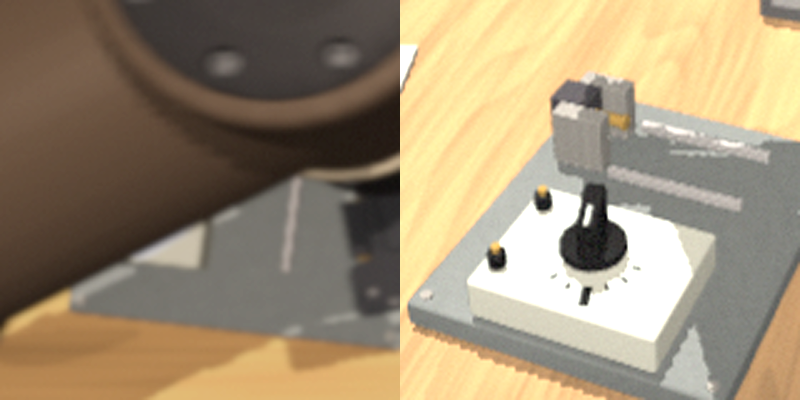

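The side view shows the white-lined end pointing at the long bar mark (crop (585,295)), with the knob left free. Next I'll move over the capacitor and enlarge the nest.

Call:
drive_tool --rows '[[[-0.193, -0.693, 0], 0.844, 1], [[-0.193, -0.693, 0], 0.844, 1], [[-0.193, -0.693, 0], 0.844, 1], [[-0.193, -0.693, 0], 0.844, 1], [[-0.193, -0.693, 0], 0.844, 1], [[-0.193, -0.693, 0], 0.844, 1], [[-0.193, -0.693, 0], 0.844, 1], [[-0.193, -0.693, 0], 0.844, 1], [[-0.193, -0.693, 0], 0.844, 1], [[-0.193, -0.693, 0], 0.844, 1], [[-0.193, -0.693, 0], 0.844, 1]]' --newtons 30

```text
t: 10.2
eef_pos: [0.4851, -0.1568, 0.2188]
ee_rot: [-1.571, 0.0, 3.089]
force: [0.3, -0.2, 0.3]
width: 0.0879
```

```bash
python3 - <<'E'
import cv2,numpy as np
t=cv2.imread('pics/top0.png');s=cv2.imread('pics/side3.png')
a=np.clip(cv2.resize(t[145:235,180:240],(400,600),interpolation=cv2.INTER_CUBIC)*1.5,0,255).astype(np.uint8)
b=cv2.resize(s[235:325,205:305][:, :],(400,360),interpolation=cv2.INTER_CUBIC)
b=np.vstack([b,np.zeros((240,400,3),np.uint8)])
cv2.imwrite('pics/n4.png',np.hstack([a,b]))
E
```

```text
(no output)
```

View pics/n4.png

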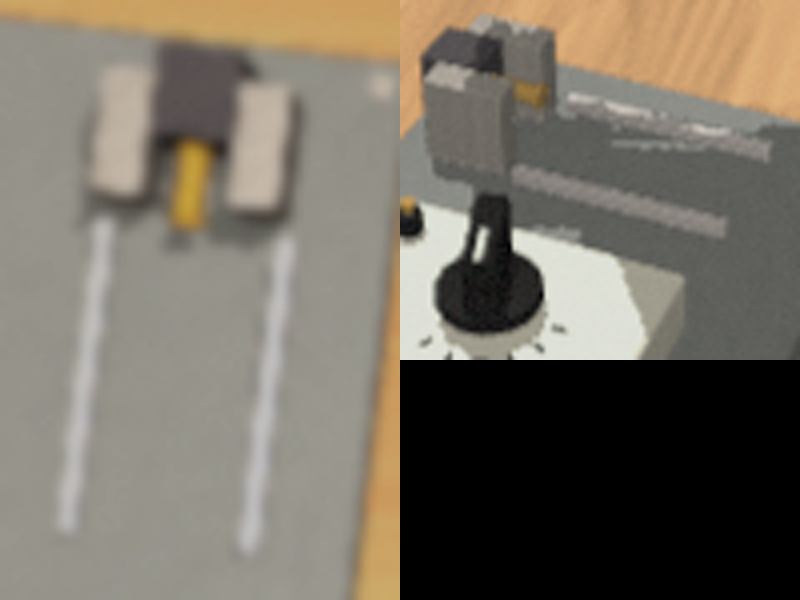

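The enlarged nest view shows rails at (104,225)→(67,530) and (286,240)→(250,550), pillar fronts at rows of about 193 and 209, and the plunger tip at (187,230). I'll convert these to world coordinates.

```bash
python3 - <<'E'
from h import *
f=grab_frame('top');t=np.array([.5345,.1869]);
k=lambda p:[(p[0]+.5)/6.667-.5+180,(p[1]+.5)/6.667-.5+145]
W={}
for n,p,z in [('Lt',(104,225),.028),('Lb',(67,530),.028),('Rt',(286,240),.028),('Rb',(250,550),.028),('pL1',(92,190),.065),('pL2',(145,197),.065),('pR1',(230,205),.065),('pR2',(282,213),.065),('plT',(187,228),.052)]:
    W[n]=at_z(f,*k(p),z)
ya=[np.arctan2(*(W[a+'t']-W[a+'b'])[[1,0]]) for a in'LR'];print('yaw',ya)
yaw=-.12;c,s=np.cos(yaw),np.sin(yaw)
for n in W:print(n,W[n].round(4),(np.array([[c,s],[-s,c]])@(W[n][:2]-t)).round(4))
r=regions_of(f,'capacitor')
for q in r[:4]:print(q['confidence'],q['box'])
cv2.imwrite('pics/top5.png',f['img'])
E
```

```text
yaw [np.float64(-0.12311941675231222), np.float64(-0.1228855254407385)]
Lt [0.5723 0.146  0.028 ] [ 0.0425 -0.0361]
Lb [0.4719 0.1584 0.028 ] [-0.0587 -0.0358]
Rt [0.5665 0.0859 0.028 ] [ 0.0438 -0.0964]
Rb [0.4644 0.0986 0.028 ] [-0.059  -0.0961]
pL1 [0.5788 0.1437 0.065 ] [ 0.0492 -0.0376]
pL2 [0.5764 0.1269 0.065 ] [ 0.0487 -0.0545]
pR1 [0.5734 0.1    0.065 ] [ 0.049  -0.0816]
pR2 [0.5706 0.0836 0.065 ] [ 0.0482 -0.0983]
plT [0.5679 0.1154 0.052 ] [ 0.0417 -0.067 ]
0.85 [340.2, 257.6, 375.8, 282.1]
```

Call:
drive_tool --rows '[[[0, 0, -0.16], 0, 1], [[0, 0, -0.32], 0, 1], [[0, 0, -0.45], 0, 1], [[0, 0, -0.45], 0, 1], [[0, 0, -0.45], 0, 1]]'

```text
t: 10.8
eef_pos: [0.4853, -0.1573, 0.0843]
ee_rot: [-1.57, -0.001, 3.091]
force: [0.6, 1.8, 1.2]
width: 0.0877
```

```bash
python3 - <<'E'
from h import *
s=get_state();p=np.array(s['eef_pos']);y=s['ee_rot'][2]
j=np.array([-np.sin(y),np.cos(y),0]);x=np.array([np.cos(y),np.sin(y),0])
f=grab_frame('side');im=f['img'].copy()
L=[p+a*j+b*x for a in(-.065,-.044,.044,.065) for b in(-.0095,.0095)];print(p,proj(f,L).round(0).tolist())
X,Y=255,130
im=np.clip(cv2.resize(im[Y:Y+120,X:X+130],None,fx=4.5,fy=4.5,interpolation=cv2.INTER_CUBIC)*1.2,0,255).astype(np.uint8)
q=proj(f,[[.4848+a*.035*np.cos(-.051)-b*.022*np.sin(-.051),-.157+a*.035*np.sin(-.051)+b*.022*np.cos(-.051),.055] for a,b in((1,1),(1,-1),(-1,-1),(-1,1))])
for u in q: cv2.circle(im,tuple(int(v) for v in (u-[X,Y])*4.5+2),3,(0,0,255),1)
cv2.imwrite('pics/c5.png',im)
E
```

```text
[ 0.48529701 -0.15726719  0.08430422] [[300.0, 194.0], [309.0, 195.0], [303.0, 189.0], [311.0, 190.0], [312.0, 173.0], [320.0, 174.0], [314.0, 169.0], [322.0, 170.0]]
```

View pics/c5.png

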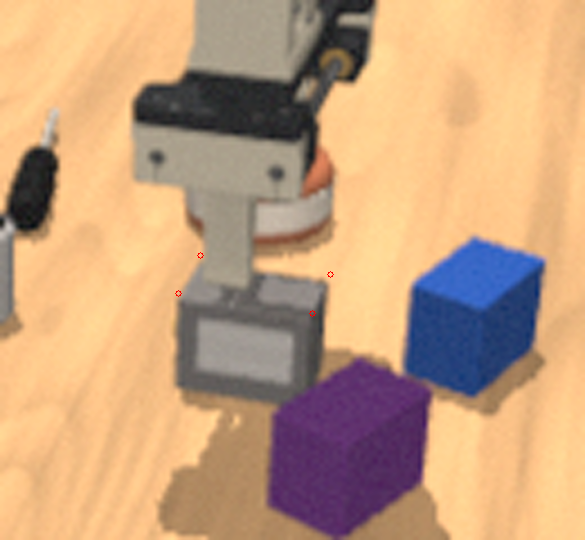

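The side view shows the near finger's tip at crop (205–250, 285), above the grey block's +y side. The gap to the purple block is clear. I'll descend and grip.

Call:
drive_tool --rows '[[[0, 0, -0.08], 0, 1], [[0, 0, -0.16], 0, 1], [[0, 0, -0.234], 0, 1], [[0, 0, -0.234], 0, 1], [[0, 0, -0.234], 0, 0.4], [[0, 0, -0.234], 0, 0.4], [[0, 0, -0.234], 0, 0.4], [[0, 0, -0.234], 0, 0.4], [[0, 0, -0.234], 0, 0.4], [[0, 0, -0.234], 0, 0.4], [[0, 0, -0.234], 0, 0.4], [[0, 0, -0.234], 0, 0.4]]' --newtons 40

```text
t: 12.05
eef_pos: [0.485, -0.1572, 0.0137]
ee_rot: [-1.571, 0.0, 3.092]
force: [-0.6, 0.8, 4.8]
width: 0.0436
```

Call:
drive_tool --rows '[[[0, 0, 0], 0, 0.4], [[0, 0, 0], 0, 0.4], [[0, 0, 0], 0, 0.4]]'

```text
t: 12.35
eef_pos: [0.4851, -0.1572, 0.0138]
ee_rot: [-1.571, 0.0, 3.092]
force: [-1.0, 0.2, 5.5]
width: 0.0437
```

Call:
drive_tool --rows '[[[0, 0, 0.1], 0, 0.4], [[0, 0, 0.25], 0, 0.4], [[0, 0, 0.36], 0, 0.4], [[0.01, 0.1, 0.36], 0, 0.4], [[0.02, 0.24, 0.36], -0.01, 0.4], [[0.03, 0.4, 0.36], -0.02, 0.4], [[0.04, 0.55, 0.36], -0.046, 0.4], [[0.05, 0.7, 0.36], -0.046, 0.4], [[0.058, 0.82, 0.36], -0.046, 0.4], [[0.058, 0.9, 0.36], -0.046, 0.4], [[0.058, 0.936, 0.36], -0.046, 0.4], [[0.058, 0.936, 0.36], -0.046, 0.4]]'

```text
t: 13.55
eef_pos: [0.502, 0.1247, 0.121]
ee_rot: [-1.57, -0.001, 3.021]
force: [-0.5, -0.3, -2.6]
width: 0.0438
```

Call:
drive_tool --rows '[[[0, 0, -0.1], 0, 0.4], [[0, 0, -0.17], 0, 0.4], [[0, 0, -0.2], 0, 0.4], [[0, 0, -0.2], 0, 0.4]]'

```text
t: 13.95
eef_pos: [0.5015, 0.1223, 0.0604]
ee_rot: [-1.569, -0.002, 3.018]
force: [-0.6, -0.9, -2.3]
width: 0.0438
```

```bash
python3 - <<'E'
from h import *
s=get_state();print(s['eef_pos'],s['force'],s['width'])
f=grab_frame('side');X,Y=190,200
a=np.clip(cv2.resize(f['img'][Y:Y+120,X:X+130],(540,500),interpolation=cv2.INTER_CUBIC)*1.3,0,255).astype(np.uint8)
cv2.imwrite('pics/d6.png',a)
E
```

```text
[0.50150002 0.12227964 0.06036886] [-0.62891324 -0.91541205 -2.29285482] 0.04384694293464406
```

View pics/d6.png

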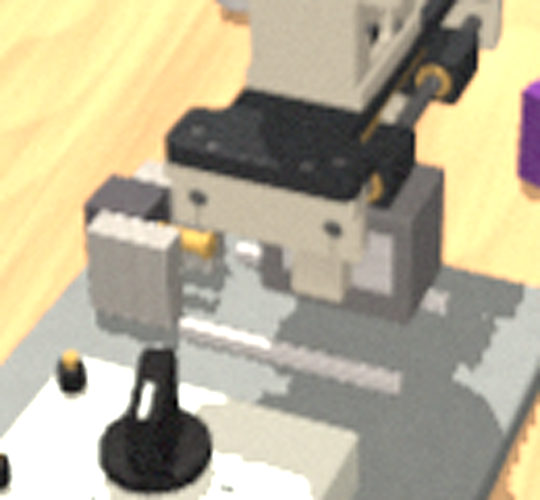

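Call:
drive_tool --rows '[[[0, 0, -0.04], 0, 0.4], [[0, 0, -0.07], 0, 0.4], [[0, 0, -0.082], 0, 0.4], [[0, 0, -0.082], 0, 0.4]]'

```text
t: 14.4
eef_pos: [0.502, 0.1234, 0.0363]
ee_rot: [-1.57, -0.001, 3.019]
force: [0.4, -0.1, -1.9]
width: 0.0437
```

Call:
drive_tool --rows '[[[0, 0, -0.004], 0, 0.4], [[0, 0, -0.006], 0, 0.4], [[0, 0, -0.006], 0, 0.4]]'

```text
t: 14.7
eef_pos: [0.5025, 0.1238, 0.0353]
ee_rot: [-1.571, 0.0, 3.019]
force: [0.2, -0.0, -2.3]
width: 0.0438
```

Call:
drive_tool --rows '[[[0, 0, -0.003], 0, 0.4], [[0.02, -0.0025, -0.003], 0, 0.4], [[0.04, -0.005, -0.003], 0, 0.4], [[0.06, -0.0075, -0.003], 0, 0.4], [[0.066, -0.008, -0.003], 0, 0.4], [[0.066, -0.008, -0.003], 0, 0.4]]'

```text
t: 15.3
eef_pos: [0.5225, 0.1211, 0.0341]
ee_rot: [-1.571, -0.0, 3.019]
force: [0.5, -0.0, -2.1]
width: 0.0437
```

```bash
python3 - <<'E'
from h import *
s=get_state();print(s['eef_pos'],s['force'],s['width'])
f=grab_frame('side');g=grab_frame('top')
a=np.clip(cv2.resize(f['img'][210:300,195:295],(400,360),interpolation=cv2.INTER_CUBIC)*1.4,0,255).astype(np.uint8)
b=np.clip(cv2.resize(g['img'][140:230,160:260],(400,360),interpolation=cv2.INTER_CUBIC)*1.6,0,255).astype(np.uint8)
cv2.imwrite('pics/e7.png',np.hstack([a,b]))
E
```

```text
[0.522494   0.12112948 0.03407919] [ 0.53371829 -0.03416684 -2.13489786] 0.043673756797281985
```

View pics/e7.png

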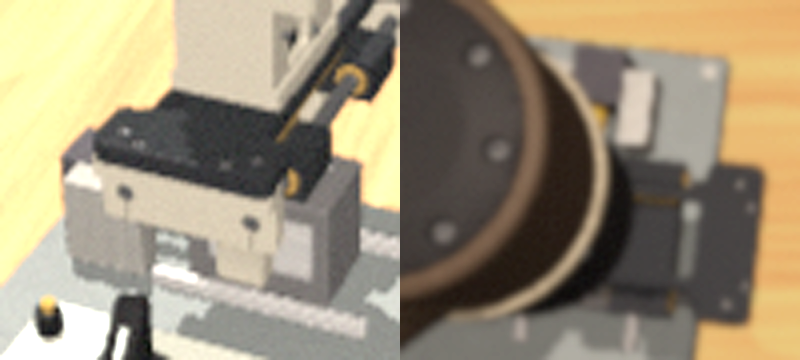

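The capacitor sits behind the near rail, inside the nest, with no side force. I'll advance in small steps and watch the force.

Call:
drive_tool --rows '[[[0.01, -0.001, 0], 0, 0.4], [[0.02, -0.0025, 0], 0, 0.4], [[0.03, -0.0037, 0], 0, 0.4], [[0.033, -0.004, 0], 0, 0.4], [[0.033, -0.004, 0], 0, 0.4]]'

```text
t: 15.9
eef_pos: [0.5316, 0.12, 0.0342]
ee_rot: [-1.571, -0.001, 3.019]
force: [-6.2, 1.6, 0.9]
width: 0.0438
```

Call:
drive_tool --rows '[[[0.005, -0.0006, 0], 0, 0.4], [[0.01, -0.0012, 0], 0, 0.4], [[0.013, -0.0016, 0], 0, 0.4], [[0.013, -0.0016, 0], 0, 0.4]]'

```text
t: 16.3
eef_pos: [0.5351, 0.1195, 0.0342]
ee_rot: [-1.57, -0.001, 3.019]
force: [-6.4, 3.0, 3.6]
width: 0.0442
```

Call:
drive_tool --rows '[[[0.003, 0.002, 0.003], 0, 0.4], [[0.006, 0.003, 0.003], 0, 0.4], [[0.01, 0.003, 0.003], 0, 0.4], [[0.01, 0.003, 0.003], 0, 0.4]]'

```text
t: 16.7
eef_pos: [0.5367, 0.1194, 0.0343]
ee_rot: [-1.568, -0.004, 3.018]
force: [-6.9, 0.1, 1.4]
width: 0.0437
```

Call:
drive_tool --rows '[[[0.003, -0.0004, 0], 0, 0.4], [[0.006, -0.0008, 0], 0, 0.4], [[0.01, -0.0012, 0], 0, 0.4], [[0.01, -0.0012, 0], 0, 0.4]]'

```text
t: 17.1
eef_pos: [0.5395, 0.1191, 0.0343]
ee_rot: [-1.568, -0.004, 3.018]
force: [-9.1, 0.2, 2.1]
width: 0.044
```

Call:
drive_tool --rows '[[[0.003, -0.0004, 0], 0, 0.4], [[0.006, -0.0008, 0], 0, 0.4], [[0.006, -0.0008, 0], 0, 0.4], [[0.006, -0.0008, 0], 0, 0.4]]'

```text
t: 17.5
eef_pos: [0.5404, 0.1189, 0.0343]
ee_rot: [-1.568, -0.006, 3.018]
force: [-14.1, 3.3, 5.4]
width: 0.0438
```

Call:
drive_tool --rows '[[[0.002, 0, 0], 0, 0.4], [[0.004, 0, 0], 0, 0.4], [[0.004, 0, 0], 0, 0.4], [[0.004, 0, 0], 0, 0.4], [[0.004, 0, 0], 0, 0.4]]'

```text
t: 18.0
eef_pos: [0.5403, 0.1188, 0.0343]
ee_rot: [-1.568, -0.007, 3.018]
force: [-18.1, 4.0, 8.9]
width: 0.0435
```

Call:
drive_tool --rows '[[[0.002, 0, 0], 0, 0.4], [[0.002, 0, 0], 0, 0.4], [[0.002, 0, 0], 0, 0.4], [[0.002, 0, 0], 0, 0.4], [[0.002, 0, 0], 0, 0.4], [[0.002, 0, 0], 0, 0.4], [[0.002, 0, 0], 0, 0.4], [[0.002, 0, 0], 0, 0.4]]'

```text
t: 18.8
eef_pos: [0.5404, 0.1188, 0.0343]
ee_rot: [-1.568, -0.008, 3.018]
force: [-21.0, 6.3, 10.4]
width: 0.0435
```

```bash
python3 - <<'E'
from h import *
s=get_state();print(s['eef_pos'],s['force'],s['moment'],s['width'])
f=grab_frame('side');s=get_state();print(s['eef_pos'],s['force'])
a=np.clip(cv2.resize(f['img'][215:325,175:305],(650,550),interpolation=cv2.INTER_CUBIC)*1.4,0,255).astype(np.uint8)
cv2.imwrite('pics/f8.png',a)
E
```

```text
[0.54039999 0.118803   0.03434876] [-20.97198821   6.255062    10.43614656] [1.99951177 7.3024153  0.04338503] 0.043489612954275954
[0.54040188 0.11882165 0.0343188 ] [-20.88323871   5.4286698   11.22871111]
```

View pics/f8.png

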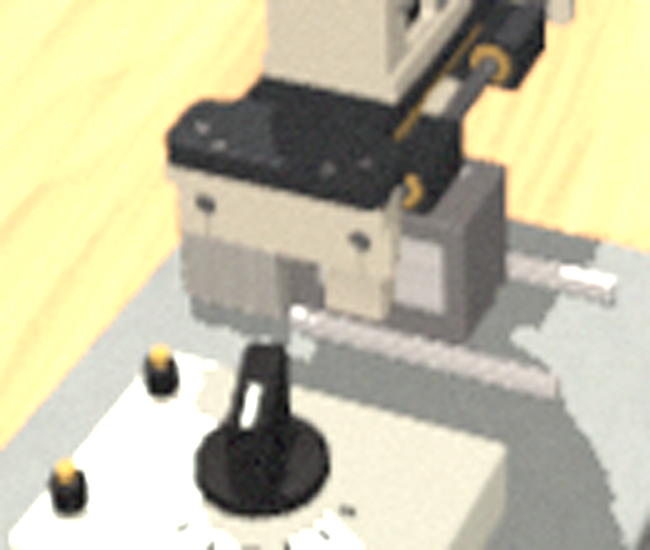

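The case is up against the pillar between the rails, the selector still points at the mark, and the force is steady. I'm handing in.

```bash
python3 -c "
from station import *
print(job_done())"
```

```text
the job is handed in; nothing more can be done
None
```

I turned the selector to the long bar mark and let go, then pressed the capacitor home, boss first. I handed in at about 19 s while holding it there with a 40 N grip setting. `job_done()` gives no verdict.

**Selector:** I turned it 72° clockwise from 0. The side picture before the capacitor was moved showed its white line at the long mark, and the final one showed it unchanged.

**Capacitor:** it stopped advancing at TCP x = 0.540 m, where I had predicted home from the images. The push was steady at about 21 N, spring included. The gripper's yaw matched the rails within about 0.001 rad.

**Less certain:**
- At the end there was also about 5–6 N of sideways force on the tool (world y) and 10–11 N upwards, probably from floor and pillar friction; I left it.
- The share of the push carried by the pillars was inferred from the force jump, not measured.
- The side camera read about 2 px off from the top camera, within a few mm.
- The other parts were never touched as far as I could tell, but I took no final picture of them.

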